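# Dispense a wooden disc and complete the craft kit

### The job

Complete the craft kit tray that has no wooden disc yet: push the dispenser's spring-loaded slide all the way to its stop, once, and let go of it there so that it snaps home by itself. Then take the one disc that it has pushed out and lay it down flat, without dropping it, on the tray's free floor beside the block. Leave the other discs in the dispenser and the other things on the table as they are.

Things in the scene. Friction and masses are not known exactly. Their poses are not given: they have to be found in the camera images.
- dispenser: fixed wooden disc dispenser, 297 mm long, 84 mm wide; origin on the table under the centre of its magazine tower (73 x 75 mm, top 84 mm above the table, open on top, discs stacked inside on a bed 30 mm above the table). x axis: the way the slide is pushed and a disc comes out; z up. Behind the tower (-x) the slide runs between two aluminium guides, tops 52 mm above the table.
- pusher (a joint): the spring-return slide: 0 m home, 0.080 m at its end stop, positive along the dispenser's +x. Spring about 3 N at home rising to 11 N at the stop; let go, it flies back in about 0.3 s. At the stop it has pushed the lowest disc out onto the tongue, about 80 mm from the tower's centre; once it is home the next disc drops down.
- handle (a point): point in the upright wooden handle block on the rear of the slide, moving with it. The block is 24 mm along the dispenser's x, 30 mm along its y and reaches from 48 to 114 mm above the table; the point is on its centre line, 92 mm above the table, 146 mm behind (-x) the tower's centre when home. Axes as the dispenser's.
- magazine (a point): centre of the lowest disc's place inside the tower, 40 mm above the table
- outfeed (a point): place of a pushed-out disc's centre (40 mm above the table) over the outfeed tongue, a narrow bar 36 mm wide, top 30 mm above the table, from 36 mm to 122 mm on the +x side of the tower's centre, with an end lip 8 mm high; the disc rests on it and overhangs it by 12 mm on both sides
- disc1_center (a point): centre of the lowest disc in the tower, the one that the slide pushes out: plain wood, 60 mm diameter, 20 mm thick, 40 g; z is its axis
- disc2_center (a point): centre of the second disc of the stack, same size; it must stay in the tower
- disc3_center (a point): centre of the third, topmost disc, same size; it must stay in the tower
- tray: the tray to complete (it holds a block but no disc): white, fixed, 125 mm along x, 160 mm along y, walls 4 mm thick and 22 mm high, floor 4 mm. Origin under its centre, z up. A wooden block (70 x 28 mm, top 32 mm above the table) is fixed inside along the -y end. A like tray with block and disc is already complete.
- tray_spot (a point): middle of the free floor of that tray, on the floor (4 mm above the table); the free floor is 117 mm along the tray's x and 122 mm along its y; axes are the tray's
- glue: bystander: glue bottle, 54 mm diameter, 130 mm high, origin under its centre
- spool: bystander: wooden spool, 56 mm diameter, 70 mm high, origin under its centre
- block: bystander: loose wooden block 50 x 90 x 40 mm, origin under its centre
- cup: bystander: steel cup, 72 mm rim, 80 mm high, origin under its centre
- brush: bystander: brush 170 mm long, lying
- mallet: bystander: mallet 200 mm long, lying
Things that resemble listed ones, but are neither listed nor needed, are in the scene too. What is shaped like the part that bears disc3_center but blue is not meant.

How it is judged (in metres and radians):
On the way, in this order (a step that is already met when the one before it is completed fails the run):
1. the slide is at its end stop (at least 76 mm of its 80 mm travel) (value of joint pusher above 0.076 m), for 0.1 s.
2. it was let go near its end and flies back by itself, with nothing of the robot touching it (faster than 0.1 m/s while still more than 30 mm out) (velocity of joint pusher below -0.1 m/s and value of joint pusher above 0.03 m and contact force between each of the fingers, the arm and pusher below 0.3 N).
3. the slide is home again (within 4 mm) and the lowest disc lies out of the tower on the tongue (value of joint pusher below 0.004 m and x of disc1_center in the frame of dispenser between 0.065 and 0.11 m), for 0.1 s.
At the end, for the whole second after the job is handed in: The pushed-out disc rests flat (within 0.1 rad) on the free floor of the tray that lacked one, centre within 34 mm (tray x) and 36 mm (tray y) of its middle; the slide is home within 4 mm; the other two discs are still in the tower, within 12 mm of its axis (x of disc1_center in the frame of tray_spot between -0.034 and 0.034 m and y of disc1_center in the frame of tray_spot between -0.036 and 0.036 m and z of disc1_center in the frame of tray_spot between 0.005 and 0.014 m and angle between the z axis of disc1_center and the z axis of tray, either way round below 0.1 rad and linear speed of disc1 below 0.02 m/s and value of joint pusher below 0.004 m and horizontal distance between each of disc2_center, disc3_center and magazine below 0.012 m); the robot touches nothing.
It fails at once if a second disc is pushed out of the tower (not (horizontal distance between disc2_center and magazine below 0.03 m) or not (horizontal distance between disc3_center and magazine below 0.03 m)).
It fails at once if the disc is let go over the tray more than about 30 mm above its floor (contact force between the fingers and disc1 below 0.05 N and horizontal distance between disc1_center and tray_spot below 0.06 m and height (world z) of disc1_center above 0.046 m).
It fails at once if a bystander is moved by more than 30 mm (distance of any of glue, spool, block, cup, brush, mallet from where it was at the start of the episode above 0.03 m).
It also fails if it takes over 45 s, if anything falls off the work surface, if the arm or the gripper's body presses on something with over 40 N, if the wrist force passes 120 N, or if a joint passes its speed limit or range.

### The arm

A 6-joint arm with a two-finger parallel gripper is mounted at the origin on the work surface. World frame = base frame: x ahead of the robot, y to its left, z up, the work surface at z = 0. Lengths are in mm, angles in rad, forces in N, time in s.
With the tool pointing down it reaches from about 300 to 775 mm from the base axis. Payload 14.6 kg.
Tool frame: the origin (TCP) lies at the very end of the fingers, on their centre line; the grasp point (between the pads) lies 19 mm behind it; z points along the fingers, y is the line along which they close (so a half turn about z gives the same grasp; the last joint's range is limited). The gripper opens to 94 mm and grips with 3 to 60 N. Pads are 16 mm wide; open, the fingers measure 119 mm over their backs; the gripper's body (75 mm by 177 mm) begins 78 mm behind the grasp point.
Start: joints at [-1.182, 0.3, 1.521, -0, 1.321, -0.067], TCP at [242.091, -493.843, 205.446] pointing down, gripper open.
Joint ranges: [-3.03, 3.03], [-0.79, 2.21], [0.23, 2.52], [-1.04, 4.18], [0, 3.07], [-2.55, 2.55]. Speed limits (rad/s): [2.22, 2.22, 2.57, 3.14, 3.14, 3.14].

### API

Orientations are given as [roll, pitch, yaw] about the fixed x, y, z axes, in that order (R = Rz(yaw) Ry(pitch) Rx(roll)).
In Python, from cell import manip, optics gives the robot as it stands.
- The arm moves only by the shell command python3 -m crank 'ROWS' [FORCE]. ROWS is JSON, a list of rows, each a list of 7 numbers: the opening in per cent of the stroke, from 0 (shut) to 100 (fully open), then the shift along the tool's x, y, z in mm, then the turn, a rotation vector about the tool's x, y, z in rad. A call has 1 to 10 rows; each row is the pose to reach, as a shift and turn from the pose commanded when the call began, along the tool's axes at that moment; what a row does not reach only later rows make up. A row lasts 1/10 s, in which the tool goes at most 50 mm and 8.59 degrees, less where a joint would pass 70% of its speed; a pose out of reach is approached as far as the arm can. A call with a gripper value outside its range is refused whole. The fingers move at their own pace and stop on an object; FORCE is the grip in N (left out, the last holds). Time passes only in rows, so rows that repeat a pose let the fingers close. It gives the time, the measured TCP pose, the force, the opening and the grip force at its end, in the units of the state.
- manip.read_state(): the state, without advancing time (a new reading comes with each control period).
- optics.camera(name): name is "scene" or "top" or "wrist"; returns (picture, depth): 420x560x3 uint8, red, green, blue; 420x560 float32, mm along the optical axis (not along the pixel's ray), 0 where there is no reading.
- optics.calibration(name): a dict with "camera_matrix" (3x3 intrinsics, pixels), "R" (3x3) and "t" (3): a world point X has camera coordinates R X + t. Camera axes: x right, y down, z forward; pixel columns grow to the right and rows downward; lengths in mm; the calibration is good to about 2 mm. A picture is of the moment at which its call begins: read the wrist's pose just before it. calibration takes no time and is no camera call; for the wrist camera it gives the pose at the moment of the call.
- manip.sign_off(): hands the job in; it is judged then, once.
The state is a dict: "clock": time; "joints": joint angles; "qd": joint speeds; "effort": joint torques, N m; "eef_pos": TCP position; "eef_rot": TCP orientation; "wrist_force": force on the tool from outside, world axes, zero at the start; "moment": the same for the moment, N m; "finger_gap": finger opening in mm; "finger_force": force on a finger pad.
Only numpy, scipy, OpenCV 4.12 (cv2) and the standard library are available. Lean on these libraries where they do the work, as an engineer would, in place of code of your own. Each camera call takes 0.05 s, during which the arm holds its last target. There are 200 camera calls.

## Working session

There is one attempt and no reset: what is moved stays moved. The work goes in short steps, Python scripts to look and compute and a shell command to move; the robot and the scene stay as the last step left them, time stands still between calls to the robot, and variables do not carry over. Pictures are saved under pics/ and viewed, at most 10 in all, crops included, and the job is handed in when it is done.

```bash
ls; mkdir -p pics
python3 - <<'E'
from cell import manip, optics
import cv2, numpy as np
print(manip.read_state())
for n in ("scene","top"):
    p,d=optics.camera(n); cv2.imwrite(f"pics/{n}0.png",p[:,:,::-1]); np.save(f"pics/{n}0.npy",d)
    c=optics.calibration(n); print(n,c)
E
```

```text
pics
{'clock': 0.0, 'joints': array([-1.18158429e+00,  3.00459068e-01,  1.52159556e+00, -5.45754886e-06,
        1.32072603e+00, -6.66420933e-02]), 'qd': array([ 1.50474364e-03,  2.85511947e-05,  1.18364595e-03,  1.08466762e-03,
       -1.91970664e-03, -2.73827690e-04]), 'effort': array([-7.69614617e-04, -5.31814742e+01, -3.52738738e+01,  7.06952135e-02,
        2.44734687e-02, -1.14033664e-04]), 'eef_pos': array([ 241.99641594, -493.59295019,  204.88681485]), 'eef_rot': array([-3.14040693e+00, -7.38381883e-05,  4.55855439e-01]), 'wrist_force': array([-0.51293808, -0.78833152,  0.32150777]), 'moment': array([ 0.04152732, -0.00048256,  0.02993012]), 'finger_force': 0.0, 'finger_gap': 93.88584202322195}
scene {'camera_matrix': array([[456.28639753,   0.        , 279.04160609],
       [  0.        , 456.28639753, 212.89671609],
       [  0.        ,   0.        ,   1.        ]]), 'R': array([[ 0.70738153,  0.70652933, -0.02068042],
       [ 0.3969098 , -0.42125795, -0.81547799],
       [-0.5848709 ,  0.56864581, -0.57841851]]), 't': array([-394.75406409, -178.4255215 , 1573.64012123])}
top {'camera_matrix': array([[465.01195472,   0.        , 273.99966599],
       [  0.        , 465.01195472, 208.09146092],
       [  0.        ,   0.        ,   1.        ]]), 'R': array([[ 0.03262733, -0.99945291,  0.00541627],
       [-0.97300924, -0.0330018 , -0.22839418],
       [ 0.22844797,  0.00218181, -0.97355368]]), 't': array([ -54.58369764,  590.80530951, 1236.07630957])}
```

View pics/top0.png

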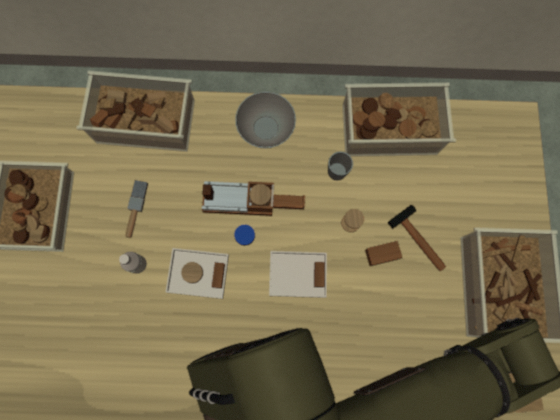

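View pics/scene0.png

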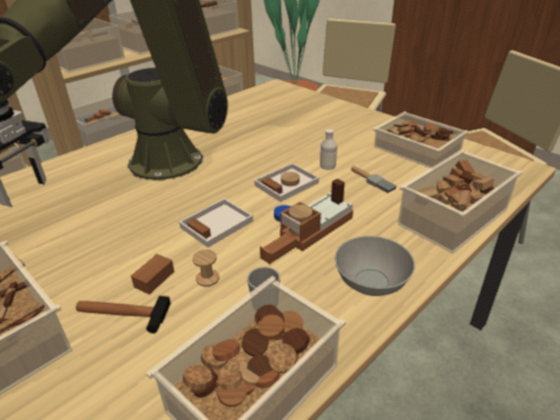

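The top view shows the dispenser with its handle at (208,192), tower at (260,195) and tongue end at (304,202). The empty tray is at (298,275) with its block on the right, and the glue bottle, blue disc and complete tray are nearby. I'll take an enlarged crop for measuring.

```bash
cat > h.py <<'E'
from cell import manip, optics
import cv2, numpy as np
def ray(c,u,v,z):
    K,R,t=c["camera_matrix"],c["R"],c["t"]
    d=R.T@np.linalg.solve(K,[u,v,1.]); o=-R.T@t
    return o+d*(z-o[2])/d[2]
E
python3 - <<'E'
import cv2
p=cv2.imread("pics/top0.png")[165:305,185:345]
cv2.imwrite("pics/crop1.png",cv2.resize(p,None,fx=4,fy=4,interpolation=cv2.INTER_CUBIC))
E
```

```text
(no output)
```

View pics/crop1.png

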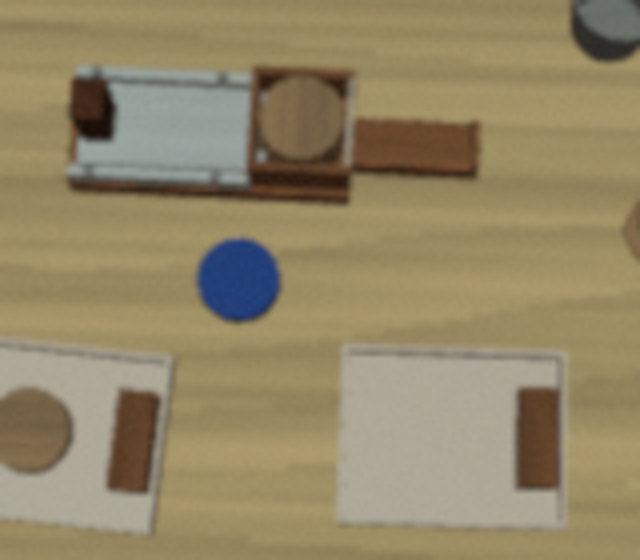

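Crop (4x): tower top corners are (252,70), (354,72), (350,172), (250,170). The tongue end is at (478,122)–(476,176) and the handle top at (72..106, 79..122). Tray rim corners are (345,347), (567,352), (565,528), (338,523).

Run:
```python
from h import *
c=optics.calibration("top")
f=lambda x,y,z: ray(c,185+x/4-.375,165+y/4-.375,z).round(1)
tw=np.array([f(*q,84) for q in((252,70),(354,72),(350,172),(250,170))]);print(tw,tw.mean(0))
print("disc3 top",f(301,116,90))
print("tongue",f(478,122,38),f(476,176,38), "handle",f(72,78,114),f(106,80,114),f(88,100,114))
print("guides", f(80,68,52),f(250,74,52),f(68,183,52),f(250,185,52))
tr=np.array([f(*q,22) for q in((345,347),(567,352),(565,528),(338,523))]);print(tr,tr.mean(0))
print("blue",f(239,280,20),"glue",ray(c,126,258,130),"cup",ray(c,340,160,80))
t=(f(477,149,38)+0)-tw.mean(0);print("yaw tongue",np.arctan2(t[1],t[0]))
w=optics.calibration("wrist");print(w["R"],-w["R"].T@w["t"])
```

```text
[[661.   41.5  84. ]
 [662.  -30.1  84. ]
 [589.8 -29.7  84. ]
 [588.9  39.6  84. ]] [625.425   5.325  84.   ]
disc3 top [627.2   5.6  90. ]
tongue [ 640.9 -120.7   38. ] [ 600.8 -120.    38. ] handle [642.3 162.3 114. ] [641.7 139.  114. ] [627.1 150.4 114. ]
guides [667.6 167.2  52. ] [667.3  44.8  52. ] [582.6 170.1  52. ] [585.5  41.1  52. ]
[[ 476.4  -30.    22. ]
 [ 478.1 -188.    22. ]
 [ 354.9 -187.5   22. ]
 [ 353.2  -29.4   22. ]] [ 415.65  -108.725   22.   ]
blue [522.5  47.7  20. ] glue [431.62865756 345.14064906 130.        ] cup [ 736.76610588 -218.43774922   80.        ]
yaw tongue -1.607595627127001
[[ 0.43987405 -0.89805718 -0.00202946]
 [-0.86438508 -0.42399211  0.27031302]
 [-0.24361703 -0.11714945 -0.96277035]] [ 313.32546799 -458.42502203  384.93314924]
```

```bash
python3 -m crank '[[0,658,-467,0,0,0,-1.115],[0,658,-467,0,0,0,-1.115],[0,658,-467,0,0,0,-1.115],[0,658,-467,0,0,0,-1.115],[0,658,-467,0,0,0,-1.115],[0,658,-467,0,0,0,-1.115],[0,658,-467,0,0,0,-1.115],[0,658,-467,0,0,0,-1.115],[0,658,-467,0,0,0,-1.115],[0,658,-467,0,0,0,-1.115]]' 20
```

```text
clock: 1.1
eef_pos: [481.3, -52.4, 205.4]
eef_rot: [-3.142, 0.0, 1.571]
wrist_force: [1.5, -0.6, 0.4]
finger_gap: 17.5
finger_force: 0.0
```

```bash
python3 -m crank '[[0,265,145,0,0,0,0],[0,265,145,0,0,0,0],[0,265,145,0,0,0,0],[0,265,145,0,0,0,0],[0,265,145,0,0,0,0],[0,265,145,0,0,0,0],[0,265,145,0,0,0,0],[0,265,145,0,0,0,0],[0,265,145,0,0,0,0]]'
python3 - <<'E'
from h import *
s=manip.read_state();print(s["eef_pos"],s["eef_rot"],s["clock"])
c=optics.calibration("wrist");p,d=optics.camera("wrist")
import pickle;pickle.dump((c,d),open("pics/w1.pkl","wb"))
cv2.imwrite("pics/w1.png",p[:,:,::-1])
E
```

```text
clock: 2.0
eef_pos: [625.6, 209.5, 205.4]
eef_rot: [-3.141, 0.0, 1.57]
wrist_force: [0.3, -0.2, 0.2]
finger_gap: 0.3
finger_force: 0.0
[625.55195747 209.51685876 205.36570468] [-3.14117403e+00  2.23511450e-04  1.57008441e+00] 2.0
```

View pics/w1.png

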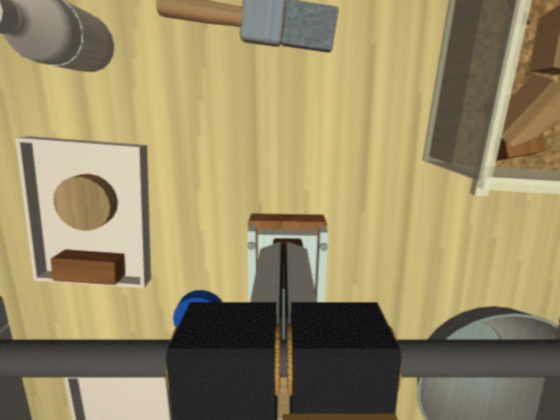

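The wrist view has the dispenser's rear guides centred on column 288, in line with the fingers at column 284. I'll descend behind the handle and approach it.

```bash
python3 -m crank '[[0,0,1,50,0,0,0],[0,0,1,100,0,0,0],[0,0,1,112,0,0,0],[0,0,1,112,0,0,0],[0,-15,1,112,0,0,0],[0,-25,1,112,0,0,0],[0,-30,1,112,0,0,0],[0,-35,1,112,0,0,0],[0,-40,1,112,0,0,0],[0,-45,1,112,0,0,0]]'
```

```text
clock: 3.05
eef_pos: [627.1, 166.1, 94.4]
eef_rot: [3.14, -0.002, 1.571]
wrist_force: [-0.3, 5.9, 5.5]
finger_gap: 0.5
finger_force: 3.1
```

```bash
python3 -m crank '[[0,-10,0,0,0,0,0],[0,-20,0,0,0,0,0],[0,-30,0,0,0,0,0],[0,-40,0,0,0,0,0],[0,-50,0,0,0,0,0],[0,-58,0,0,0,0,0],[0,-64,0,0,0,0,0],[0,-68,0,0,0,0,0],[0,-70,0,0,0,0,0],[0,-70,0,0,0,0,0]]'
```

```text
clock: 4.05
eef_pos: [626.4, 96.9, 94.2]
eef_rot: [-3.141, -0.002, 1.571]
wrist_force: [-6.4, 11.1, 7.2]
finger_gap: 0.5
finger_force: 5.2
```

```bash
python3 -m crank '[[0,-3,0,0,0,0,0],[0,-5,0,0,0,0,0],[0,-6,0,0,0,0,0],[0,-6,0,0,0,0,0]]'
```

```text
clock: 4.45
eef_pos: [626.4, 93.4, 94.3]
eef_rot: [-3.141, -0.006, 1.572]
wrist_force: [-5.9, 24.8, 7.5]
finger_gap: 0.4
finger_force: 12.2
```

```bash
python3 -m crank '[[0,-1,0,0,0,0,0],[0,-1,0,0,0,0,0],[0,-1,0,-50,0,0,0],[0,-1,0,-100,0,0,0],[0,-1,0,-120,0,0,0],[0,-1,0,-120,0,0,0],[0,-1,0,-120,0,0,0],[0,-1,0,-120,0,0,0]]'
python3 - <<'E'
from h import *
p,d=optics.camera("top");cv2.imwrite("pics/top2.png",p[:,:,::-1])
cv2.imwrite("pics/crop2.png",cv2.resize(p[165:305,185:345,::-1],None,fx=4,fy=4,interpolation=cv2.INTER_CUBIC))
E
```

```text
clock: 5.25
eef_pos: [626.3, 88.3, 211.6]
eef_rot: [-3.139, 0.0, 1.571]
wrist_force: [-0.2, -0.4, -1.0]
finger_gap: 0.6
finger_force: 0.0
```

View pics/crop2.png

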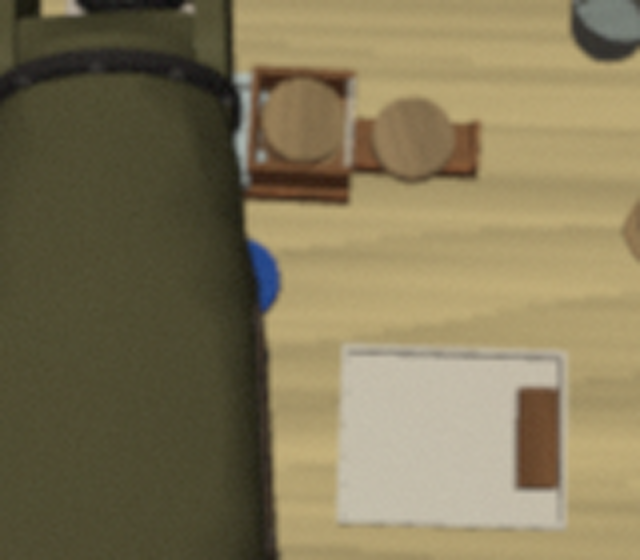

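The disc is out on the tongue at crop (413,138). The other discs still show in the tower at (303,118).

Run:
```python
from h import *
c=optics.calibration("top")
print(ray(c,185+413/4-.375,165+138/4-.375,50), manip.read_state()["eef_pos"])
```

```text
[624.30992484 -73.66486693  50.        ] [626.29876604  88.3530919  211.65742856]
```

```bash
python3 -m crank '[[85,-50,-2,0,0,0,0],[85,-100,-2,0,0,0,0],[85,-150,-2,0,0,0,0],[85,-162,-2,40,0,0,0],[85,-162,-2,80,0,0,0],[85,-162,-2,90,0,0,0],[85,-162,-2,90,0,0,0]]'
python3 - <<'E'
from h import *
s=manip.read_state();print(s["eef_pos"],s["finger_gap"])
c=optics.calibration("wrist");p,d=optics.camera("wrist")
import pickle;pickle.dump((c,d),open("pics/w2.pkl","wb"))
cv2.imwrite("pics/w2.png",p[:,:,::-1])
E
```

```text
clock: 6.0
eef_pos: [624.1, -73.2, 121.9]
eef_rot: [-3.138, -0.001, 1.571]
wrist_force: [0.7, 0.4, 0.9]
finger_gap: 52.6
finger_force: 0.0
[624.13257657 -73.15806556 121.93222812] 52.59585774980824
```

View pics/w2.png

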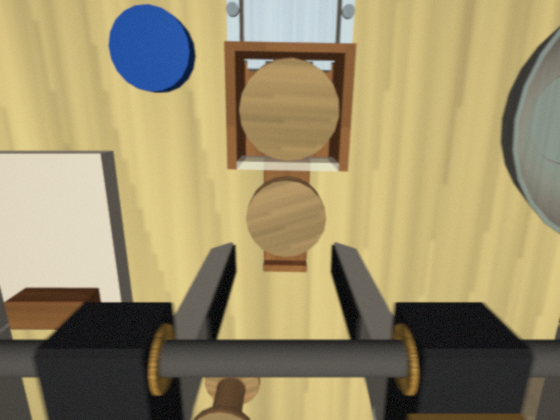

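The disc is at pixel (286,217), centred between the fingers at columns 236 and 333, with the tower disc at (289,108).

Run:
```python
from h import *
import pickle
c,d=pickle.load(open("pics/w2.pkl","rb"))
print(ray(c,286,217,50),ray(c,289,108,70),d[217,286],d[108,289], (c["R"]@ray(c,286,217,50)+c["t"])[2])
for z in(70,80,90):print(z,(c["R"]@ray(c,289,108,z)+c["t"])[2])
```

```text
[626.42309245 -70.79471197  50.        ] [628.08882879   7.584206    70.        ] 262.16403 209.27536 263.33948641129143
70 223.0080434856915
80 213.39326961397333
90 203.77849574225516
```

Depth puts the tower disc's top at about 84 mm, but 70 mm is expected if the stack had dropped. I'll check where the slide is before grasping.

Run:
```python
from h import *
import pickle
for n in("scene",):
    p,d=optics.camera(n);c=optics.calibration(n)
    cv2.imwrite("pics/s3.png",cv2.resize(p[160:270,240:380,::-1],None,fx=5,fy=5,interpolation=cv2.INTER_CUBIC))
    np.save("pics/s3.npy",d)
for n in("top","scene"):
  c=optics.calibration(n);
  for X in((627,151,114),(627,71,114),(625,5,70),(625,5,90)):
    q=c["camera_matrix"]@(c["R"]@np.array(X,float)+c["t"]);print(n,X,q[:2]/q[2],(q[:2]/q[2]-[240,160])*5)
c,d=pickle.load(open("pics/w2.pkl","rb"))
def z(u,v):
  K=c["camera_matrix"];return (c["R"].T@(np.linalg.solve(K,[u,v,1.])*d[v,u]-c["t"]))
for q in((286,217),(289,108),(270,100),(310,100),(289,20),(230,100),(289,163),(289,70)):print(q,z(*q))
```

```text
top (627, 151, 114) [206.40030946 189.65761465] [-167.99845268  148.28807324]
top (627, 71, 114) [235.70208626 190.62292584] [-21.48956872 153.11462918]
top (625, 5, 70) [260.2308863 196.2142332] [101.15443152 181.071166  ]
top (625, 5, 90) [260.06227392 194.39011888] [100.31136959 171.95059441]
scene (627, 151, 114) [335.98295135 180.86075681] [479.91475675 104.30378405]
scene (627, 71, 114) [316.34455407 192.64359196] [381.72277037 163.21795979]
scene (625, 5, 70) [298.31694226 216.97183725] [291.5847113  284.85918623]
scene (625, 5, 90) [298.34650554 210.59095309] [291.73252769 252.95476546]
(286, 217) [626.41836582 -70.45136719  51.12458498]
(289, 108) [627.9210464    7.4943816   84.28289793]
(270, 100) [616.67998542  12.03174058  84.90010227]
(310, 100) [640.26572259  12.02101317  85.14003885]
(289, 20) [628.09865475  62.8112213   48.47523923]
(230, 100) [593.13496356  12.02147701  85.43148306]
(289, 163) [628.04275505 -25.04377922  86.13666383]
(289, 70) [627.78507921  28.2635661   88.04919931]
```

View pics/s3.png

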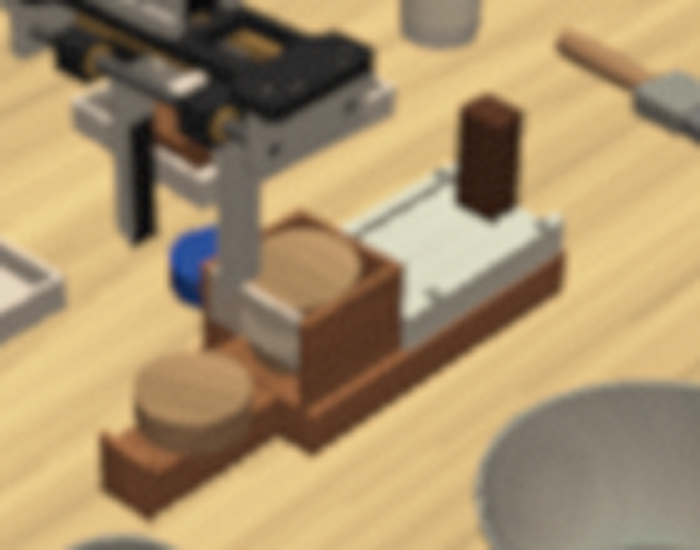

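The handle looks home in the scene view (crop (490,103), expected (480,104)). I'll compare it with the first image and measure the tower disc's tilt.

Run:
```python
from h import *
import pickle
a=cv2.imread("pics/scene0.png");p,d=optics.camera("scene");b=p[:,:,::-1].copy()
for n,im in(("start",a),("now",b)):
    h=im[172:208,322:352].astype(int); m=(h.sum(2)<150); ys,xs=np.nonzero(m); print(n,m.sum(),xs.mean()+322,ys.mean()+172)
c=optics.calibration("scene")
def pt(c,d,u,v): return (c["R"].T@(np.linalg.solve(c["camera_matrix"],[u,v,1.])*d[v,u]-c["t"])).round(1)
d0=np.load("pics/scene0.npy")
for q in((302,211),(298,211),(307,213)):print(q,pt(c,d0,*q),pt(c,d,*q))
w,dw=pickle.load(open("pics/w2.pkl","rb")); p,dn=optics.camera("wrist");wn=optics.calibration("wrist")
for v in range(64,158,8):print(v,pt(w,dw,289,v),pt(wn,dn,289,v))
for u in range(245,336,15):print(u,pt(wn,dn,u,108))
```

```text
start 189 337.0846560846561 192.55026455026456
now 181 337.0939226519337 192.49171270718233
(302, 211) [635.7   7.   92.9] [631.7  11.4  88.7]
(298, 211) [625.1   3.6  89.5] [621.6   7.4  85.8]
(307, 213) [648.9  11.3  90.8] [642.7  18.3  84.3]
64 [627.8  31.3  89.3] [629.6  31.9  87.2]
72 [627.8  27.2  87.8] [629.6  27.4  88.2]
80 [627.8  23.   86.8] [629.7  23.1  87.4]
88 [627.9  18.7  85.7] [629.7  18.8  86.2]
96 [627.9  14.3  85.5] [629.7  14.3  86.1]
104 [627.9   9.8  84.8] [629.8   9.7  85.1]
112 [627.9   5.2  84. ] [629.8   5.1  83.6]
120 [6.28e+02 5.00e-01 8.36e+01] [6.299e+02 3.000e-01 8.280e+01]
128 [628.   -4.2  83.2] [629.9  -4.5  81.3]
136 [628.  -9.  82.] [629.9  -9.4  81.7]
144 [628.  -13.8  83.4] [629.9 -14.4  81.4]
152 [628.1 -19.1  79.7] [630.  -19.5  80. ]
245 [603.2   7.4  84.9]
260 [625.8   6.3 305.5]
275 [621.3   7.4  84.6]
290 [630.4   7.4  84.2]
305 [639.5   7.4  83.8]
320 [648.5   7.4  84.3]
335 [658.9   7.5  75.5]
```

The slide is exactly home: the handle's pixels match the start image. The remaining stack is a little tilted but still centred in the tower, so I'll leave it. Next I grasp the disc.

```bash
python3 -m crank '[[85,1,1,40,0,0,0],[85,1,1,75,0,0,0],[85,1,1,88,0,0,0],[85,1,1,88,0,0,0],[85,1,1,88,0,0,0],[62,1,1,88,0,0,0],[55,1,1,88,0,0,0],[55,1,1,88,0,0,0],[55,1,1,88,0,0,0],[55,1,1,88,0,0,0]]' 12
```

```text
clock: 7.2
eef_pos: [626.2, -72.6, 36.4]
eef_rot: [3.14, 0.0, 1.571]
wrist_force: [-1.4, 0.5, 6.2]
finger_gap: 59.5
finger_force: 12.0
```

```bash
python3 -m crank '[[55,0,0,-5,0,0,0],[55,0,0,-15,0,0,0],[55,0,0,-35,0,0,0],[55,0,0,-65,0,0,0],[55,0,0,-90,0,0,0],[55,0,0,-90,0,0,0],[55,0,0,-90,0,0,0]]'
python3 - <<'E'
from h import *
s=manip.read_state();print(s["eef_pos"],s["finger_gap"],s["wrist_force"])
p,d=optics.camera("wrist");c=optics.calibration("wrist")
cv2.imwrite("pics/w4.png",p[:,:,::-1])
E
```

```text
clock: 7.9
eef_pos: [625.8, -72.5, 125.8]
eef_rot: [3.141, 0.0, 1.571]
wrist_force: [0.3, -1.1, -0.6]
finger_gap: 59.4
finger_force: 12.0
[625.81017563 -72.50286823 125.76116794] 59.37594960784213 [ 0.31315109 -1.062101   -0.55358407]
```

View pics/w4.png

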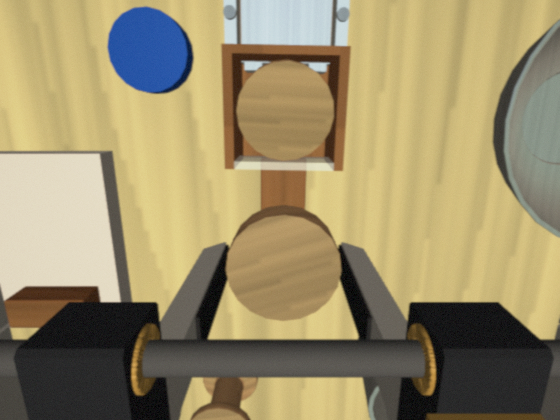

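The disc is held between the fingers, at (284,263). I'll check its tilt and height and work out the move to the tray.

Run:
```python
from h import *
p,d=optics.camera("wrist");c=optics.calibration("wrist");s=manip.read_state()
P=[]
for v in range(225,312,4):
  for u in range(245,324,4):
    if ((u-284)/45)**2+((v-265)/45)**2<1: P.append(c["R"].T@(np.linalg.solve(c["camera_matrix"],[u,v,1.])*d[v,u]-c["t"]))
P=np.array(P);A=np.c_[P[:,:2]-P[:,:2].mean(0),np.ones(len(P))];k,*_=np.linalg.lstsq(A,P[:,2],rcond=None)
print(k,P.mean(0)); q=ray(c,284,264,k[2]);print("disc",q,s["eef_pos"])
print("shift world to spot",np.array([416,-94])-q[:2])
# tray rim corners seen from the wrist camera
t=optics.calibration("top")
```

```text
[-4.29707573e-03  2.97519776e-03  1.38559001e+02] [625.89096906 -70.03540856 138.55900072]
disc [626.21413585 -68.91278007 138.55900072] [625.2542179  -72.41572077 124.31123323]
shift world to spot [-210.21413585  -25.08721993]
```

```bash
python3 -m crank '[[55,-8,-40,0,0,0,0],[55,-16,-85,0,0,0,0],[55,-24,-130,0,0,0,0],[55,-25,-175,0,0,0,0],[55,-25,-200,0,0,0,0],[55,-25,-210,20,0,0,0],[55,-25,-210,50,0,0,0],[55,-25,-210,70,0,0,0],[55,-25,-210,80,0,0,0],[55,-25,-210,80,0,0,0]]'
python3 - <<'E'
from h import *
s=manip.read_state();print(s["eef_pos"],s["finger_gap"],s["wrist_force"])
p,d=optics.camera("wrist");c=optics.calibration("wrist")
cv2.imwrite("pics/w5.png",p[:,:,::-1])
for u,v in((284,264),):print(ray(c,u,v,s["eef_pos"][2]+14))
E
```

```text
clock: 9.0
eef_pos: [415.0, -97.3, 44.2]
eef_rot: [-3.139, -0.001, 1.571]
wrist_force: [0.1, -0.3, -0.6]
finger_gap: 59.8
finger_force: 12.0
[415.00697312 -97.2632234   44.20172635] 59.767649783678706 [ 0.05522043 -0.34674479 -0.60670578]
[416.56939231 -94.48812208  58.20172635]
```

View pics/w5.png

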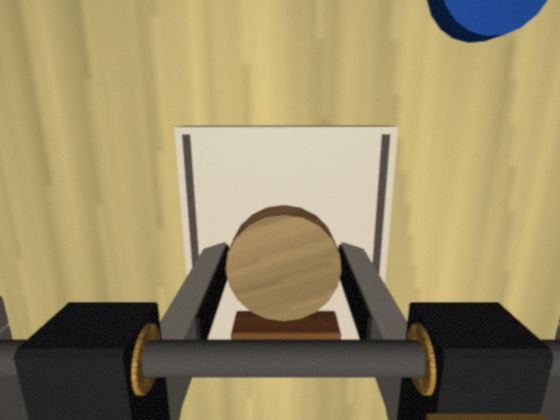

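The disc is centred over the tray: rim at columns 176–396, disc at column 284, block just in front. I'll lower it to the floor.

```bash
python3 -m crank '[[55,0,0,15,0,0,0],[55,0,0,25,0,0,0],[55,0,0,30,0,0,0],[55,0,0,33,0,0,0],[55,0,0,33,0,0,0],[55,0,0,33,0,0,0]]'
```

```text
clock: 9.65
eef_pos: [416.0, -97.6, 12.8]
eef_rot: [3.141, 0.0, 1.571]
wrist_force: [-0.5, -0.1, -0.4]
finger_gap: 59.6
finger_force: 12.0
```

```bash
python3 -m crank '[[55,0,0,1.5,0,0,0],[55,0,0,2.5,0,0,0],[55,0,0,3,0,0,0],[55,0,0,3,0,0,0]]'
```

```text
clock: 10.05
eef_pos: [416.0, -97.6, 10.0]
eef_rot: [3.141, 0.0, 1.571]
wrist_force: [-3.7, 0.6, 10.9]
finger_gap: 59.8
finger_force: 12.0
```

The disc is on the floor, shown by 11 N upward on the wrist. I'll open to a gap of about 75 mm, which stays inside the walls, and rise.

```bash
python3 -m crank '[[78,0,0,-1,0,0,0],[78,0,0,-1,0,0,0],[78,0,0,-1,0,0,0],[78,0,0,-1,0,0,0],[78,0,0,-30,0,0,0],[78,0,0,-80,0,0,0],[78,0,0,-130,0,0,0],[78,0,0,-140,0,0,0],[78,0,0,-140,0,0,0]]'
python3 - <<'E'
from h import *
s=manip.read_state();print(s["eef_pos"],s["finger_gap"],s["wrist_force"])
p,d=optics.camera("wrist");c=optics.calibration("wrist")
cv2.imwrite("pics/w6.png",p[:,:,::-1])
E
```

```text
clock: 10.95
eef_pos: [416.5, -97.7, 150.7]
eef_rot: [3.138, 0.001, 1.571]
wrist_force: [-0.7, -0.5, -0.3]
finger_gap: 73.1
finger_force: 0.0
[416.50310213 -97.7320683  150.66975766] 73.12731411555961 [-0.6808697  -0.47702838 -0.28990741]
```

View pics/w6.png

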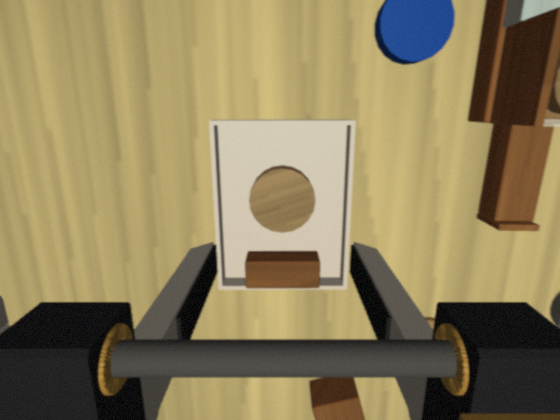

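The disc lies flat at (282,199), midway between the tray's side walls and well clear of the block. I'm handing in.

```bash
python3 -c "
from cell import manip
print(manip.sign_off())"
```

```text
the job is handed in; nothing more can be done
None
```

The slide was pushed to its stop once and snapped home by itself, and the pushed-out disc lies flat on the empty tray's free floor. The two remaining discs are still in the tower, but they sat slightly tilted when I measured them before the grasp. I handed the job in after about 11 s of robot time, and no verdict was shown.

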